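# Register a key blank and check its marked width with sprung tweezers

## Robot

A 7-joint arm with a two-finger parallel gripper is mounted at the origin on a cart in front of the work surface, level with it; the furniture and walls round the work are solid. World frame = base frame: x ahead of the robot, y to its left, z up, the work surface at z = 0. Lengths are in m, angles in rad, forces in N, time in s.
With the tool pointing down it reaches from about 0.4 to 0.9 m from the base axis. Payload 5.6 kg.
Tool frame: the origin (TCP) lies at the very end of the fingers, on their centre line; the grasp point (between the pads) lies 19 mm behind it; z points along the fingers, y is the line along which they close (so a half turn about z gives the same grasp; the last joint's range is limited). The gripper opens to 92 mm and grips with 3 to 60 N. Pads are 20 mm wide; open, the fingers measure 128 mm over their backs; the gripper's body (75 mm by 189 mm) begins 69 mm behind the grasp point.
Start: joints at [-1.221, 0.468, -0.012, 1.603, 0.006, 1.071, -0.056], TCP at [0.249, 0.6, 0.215] pointing down, gripper open.
Joint ranges: [-2.53, 2.53], [-0.31, 2.02], [-1.57, 1.55], [0.28, 2.44], [-1.29, 4.43], [0.15, 1.84], [-2.92, 2.92]. Speed limits (rad/s): [2.57, 2.57, 3.14, 3.14, 3.14, 3.14, 3.14].

## Interface

Orientations are given as [roll, pitch, yaw] about the fixed x, y, z axes, in that order (R = Rz(yaw) Ry(pitch) Rx(roll)).
In Python, from bench import r, optics, workorder, sensors gives the robot as it stands (r), with the cameras (optics), the job (workorder) and the readings (sensors).
- The arm moves only by the shell command python3 drive.py 'ROWS' [OPENING]. ROWS is rows parted by semicolons, their numbers by spaces, 1 to 5 of them, each of 6 numbers: dx, dy, dz in m, then a rotation vector rx, ry, rz in rad; each row shifts and turns the commanded pose from where the row before left it, along the tool's axes as they then stand; what a row does not reach is not made up. A row lasts 1/12 s, in which the tool goes at most 0.0417 m and 0.125 rad, less where a joint would pass 70% of its speed; a pose out of reach is approached as far as the arm can. OPENING is the finger opening in m, set as the command begins (- or left out keeps the last). The fingers move at their own pace and stop on an object; the grip force is fixed at half the most. Time passes only in rows, so rows that do not move let the fingers close. It prints the time, the measured TCP pose, the force, the opening and the grip force at its end.
- sensors.get_obs(): the state, without advancing time (a new reading comes with each control period).
- optics.grab_frame(name): name is "scene" or "top" or "wrist"; returns the picture (400x640x3 uint8, red, green, blue); there is no depth.
- optics.get_calibration(name): a dict with "camera_matrix" (3x3 intrinsics, pixels), "R" (3x3) and "t" (3): a world point X has camera coordinates R X + t; the wrist camera has in their place "hand_eye" (4x4, takes a point from camera to tool coordinates, whose origin is the TCP and whose axes are the flange's). Camera axes: x right, y down, z forward; pixel columns grow to the right and rows downward; lengths in m; the calibration is good to about 2 mm. A picture is of the moment at which its call begins: read the wrist's pose just before it. get_calibration takes no time and is no camera call.
- workorder.sign_off(): hands the job in; it is judged then, once.
The state is a dict: "clock": time; "q": joint angles; "qvel": joint speeds; "joint_efforts": joint torques, N m; "tool_pos": TCP position; "eef_rot": TCP orientation; "force": force on the tool from outside, world axes, zero at the start; "torque": the same for the moment, N m; "grip_width": finger opening in m; "grip_force": force on a finger pad.
Only numpy, scipy, OpenCV 4.12 (cv2) and the standard library are available. Lean on these libraries where they do the work, as an engineer would, in place of code of your own. Each camera call takes 0.05 s, during which the arm holds its last target. There are 200 camera calls.

## Task

First push the brass key blank fully home against both stops of the grey fixture, its long side against the far fence and its end against the end stop. Then take up the sprung tweezers by the blue finger grips, squeeze them until the gap between their points matches the gap between the two dark lines on the blank, and finish still holding them there, level and steady, one point just above each line without touching the blank, which stays home against its stops. Leave the other things on the bench where they are.

Things in the scene. Friction and masses are not known exactly. Their poses are not given: they have to be found in the camera images.
- fixture: grey fixture fixed to the bench: plate 110 (x) x 170 (y) x 8 mm, origin under its centre, x to the far side, y left. On it two dark steel stops, tops 18 mm above the bench, 12 mm thick: the fence along y, near face at x = +35 mm (y -70 to +60); the end stop along x, right face at y = +50 mm (x -12 to +32)
- seat (a point): on the fixture plate's top, 8 mm above the bench: the point where the blank's origin lies when the blank is home against both stops; axes as the fixture's
- blank: loose brass key blank, 30 (x) x 90 (y) x 14 mm high, 0.12 kg, lying on the fixture plate off its stops; origin at the centre of its underside, long axis y. Two dark lines 16 mm apart run across its top along x, at y = -8 and +8 mm; home means within 2 mm of both stops and square to 0.04 rad
- line_right (a point): middle of the dark line at y = -8 mm on the blank's top face
- line_left (a point): middle of the dark line at y = +8 mm on the blank's top face
- tweezers: loose parallel-action sprung steel tweezers, about 0.09 kg, 165 mm long, lying flat on the bench. Origin on the underside, midway between the blue finger grips when open; x along the blades to the points, y left, z up. The right blade (y < 0) is this body, with two guide pins along y at x = -48 and -74 mm (to y = +31 mm); the left blade slides on them, staying parallel
- grips (a point): on the tweezers, 10 mm above their origin. The grips span x -18 to +18 mm, z 0 to 20 mm of the tweezers; flat outer faces at y = -25 mm and, left, at y = 25 mm minus the joint value. Width over the grips: 50 mm when open; gap between the points = that width minus 16 mm, so 32 mm for the lines
- tweezers_jaw (a joint): travel of the left blade towards the right one, m: 0 open (gap 34 mm) to 0.030 (gap 4 mm); gap between the points = 0.034 minus this. A spring of 300 N/m with 2.1 N preload opens it; the lines' 16 mm gap takes 7.5 N
- tip_right (a point): point of the right blade: at x = 76, y = -17, z = 0 mm of the tweezers (lowest edge of the 3 mm thick point)
- tip_left (a point): point of the left, sliding blade, likewise: at x = 76 mm, y = 17 mm minus the joint value, z = 0
- tape_blue: bystander: roll of blue tape, 84 mm across, 19 mm high
- pliers: bystander: pliers with red handles, 160 mm long

How it is judged:
On the way, in this order (a step that is already met when the one before it is completed fails the run):
1. the blank is home against the fence and the end stop (x of blank in the frame of seat between -0.002 and 0.002 m and y of blank in the frame of seat between -0.002 and 0.002 m and angle between the x axis of blank and the x axis of seat, either way round below 0.04 rad), for 0.2 s.
2. the tweezers are taken up clear of the bench (height (world z) of each of tip_right, tip_left above 0.02 m and contact force between the fingers and tweezers above 1 N), for 0.2 s.
At the end, for the whole second after the job is handed in: Blank within 2 mm of its seat and 0.04 rad of square; tweezers held by the gripper, level within 0.2 rad, at rest, touching neither blank nor fixture; points 16 mm apart within 1.8 mm, each 0.8 to 20 mm above its line: within 3 mm across it and 13 mm of its middle along it (all of step 1 and ((y of tip_right in the frame of blank between -0.011 and -0.005 m and y of tip_left in the frame of blank between 0.005 and 0.011 m) or (y of tip_right in the frame of blank between 0.005 and 0.011 m and y of tip_left in the frame of blank between -0.011 and -0.005 m)) and distance between tip_right and tip_left between 0.0142 and 0.0178 m and x of tip_right in the frame of blank between -0.013 and 0.013 m and z of tip_right in the frame of blank between 0.0148 and 0.034 m and x of tip_left in the frame of blank between -0.013 and 0.013 m and z of tip_left in the frame of blank between 0.0148 and 0.034 m and velocity of joint tweezers_jaw between -0.01 and 0.01 m/s and linear speed of tweezers below 0.02 m/s and contact force between the fingers and tweezers above 1 N and contact force between tweezers and blank below 0.3 N and contact force between tweezers and fixture below 0.3 N and angle between tweezers's own z axis and vertical below 0.2 rad); the arm keeps its last pose, push and grip.
It fails at once if a bystander (tape roll, pliers) is moved by more than 30 mm (distance of any of tape_blue, pliers from where it was at the start of the episode above 0.03 m).
It also fails if it takes over 56 s, if anything falls off the work surface, if the arm or the gripper's body presses on something with over 40 N, if the wrist force passes 120 N, or if a joint passes its speed limit or range.

## Working session

There is one attempt and no reset: what is moved stays moved. The work goes in short steps, Python scripts to look and compute and a shell command to move; the robot and the scene stay as the last step left them, time stands still between calls to the robot, and variables do not carry over. Pictures are saved under pics/ and viewed, at most 11 in all, crops included, and the job is handed in when it is done.

```bash
ls; mkdir -p pics
python3 - <<'E'
from bench import r, optics, workorder, sensors
import cv2
o=sensors.get_obs(); print(o["clock"],o["tool_pos"],o["eef_rot"],o["grip_width"])
for n in("scene","top"):
    im=optics.grab_frame(n); cv2.imwrite(f"pics/{n}0.png",im[:,:,::-1])
    c=optics.get_calibration(n); print(n,c)
print(optics.get_calibration("wrist"))
E
```

```text
bench.py
drive.py
pics
0.0 [0.24865484 0.59993555 0.21365191] [-3.13984648e+00  1.33691605e-04  2.74872647e+00] 0.0918237351141402
scene {'camera_matrix': array([[425.21588152,   0.        , 325.01518109],
       [  0.        , 425.21588152, 198.62375079],
       [  0.        ,   0.        ,   1.        ]]), 'R': array([[-0.72841358,  0.6851264 ,  0.00393299],
       [ 0.3247872 ,  0.35035075, -0.87850306],
       [-0.60326357, -0.63863617, -0.47772053]]), 't': array([ 0.42483777, -0.11246229,  1.59390613])}
top {'camera_matrix': array([[426.99145727,   0.        , 315.03368145],
       [  0.        , 426.99145727, 205.08551282],
       [  0.        ,   0.        ,   1.        ]]), 'R': array([[ 0.01730769, -0.99948585,  0.02699042],
       [-0.98703474, -0.0213878 , -0.15907539],
       [ 0.15957087, -0.02388725, -0.98689743]]), 't': array([-0.06841128,  0.57840653,  1.04616093])}
{'camera_matrix': array([[277.94378435,   0.        , 323.16395895],
       [  0.        , 277.94378435, 199.34874506],
       [  0.        ,   0.        ,   1.        ]]), 'hand_eye': array([[ 3.15751976e-04, -9.56866377e-01, -2.90528203e-01,
         8.38080045e-02],
       [ 9.99998671e-01,  7.66784988e-04, -1.43861840e-03,
         1.49316644e-03],
       [ 1.59933824e-03, -2.90527362e-01,  9.56865348e-01,
        -1.70563963e-01],
       [ 0.00000000e+00,  0.00000000e+00,  0.00000000e+00,
         1.00000000e+00]])}
```

View pics/top0.png

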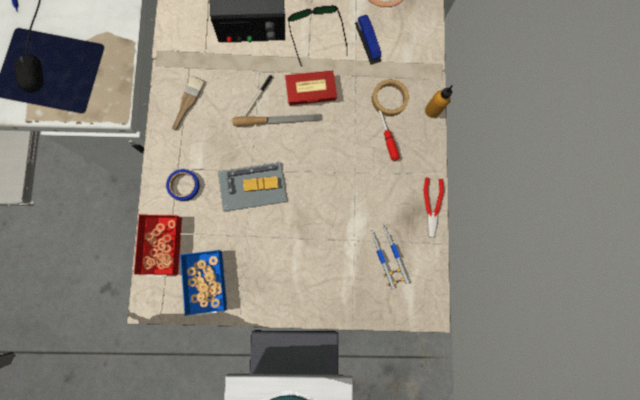

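View pics/scene0.png

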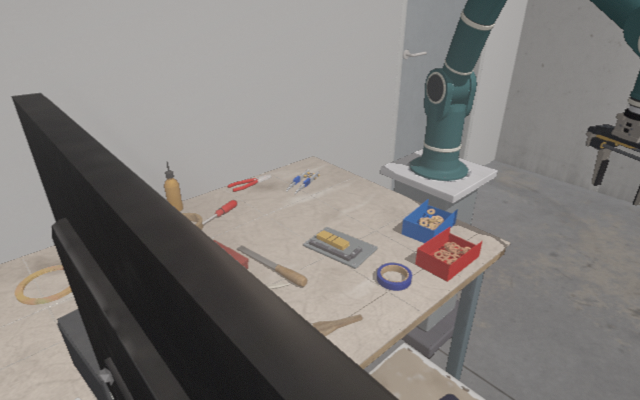

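The top view shows the fixture near (253,186), with the blank at (262,184). The tweezers are near (392,258) with points up the picture, the tape is at (183,185) and the pliers at (433,205). I'll enlarge the fixture and tweezers.

```bash
cat > h.py <<'E'
import numpy as np, cv2
from bench import r, optics, workorder, sensors
from scipy.spatial.transform import Rotation as Ro
def px2w(n,u,v,z,o=None):
    c=optics.get_calibration(n);K=c["camera_matrix"]
    d=np.linalg.inv(K)@[u,v,1]
    if n=="wrist":
        H=c["hand_eye"];R=Ro.from_euler("xyz",o["eef_rot"]).as_matrix()
        d=R@H[:3,:3]@d; p=R@H[:3,3]+o["tool_pos"]
    else:
        d=c["R"].T@d; p=-c["R"].T@c["t"]
    return p+d*(z-p[2])/d[2]
def w2px(n,X,o=None):
    c=optics.get_calibration(n);K=c["camera_matrix"];X=np.asarray(X,float)
    if n=="wrist":
        H=c["hand_eye"];R=Ro.from_euler("xyz",o["eef_rot"]).as_matrix()
        x=H[:3,:3].T@(R.T@(X-o["tool_pos"])-H[:3,3])
    else: x=c["R"]@X+c["t"]
    x=K@x; return x[:2]/x[2]
def totool(d,o=None):
    o=o or sensors.get_obs()
    return Ro.from_euler("xyz",o["eef_rot"]).as_matrix().T@np.asarray(d,float)
E
python3 - <<'E'
import cv2,numpy as np
im=cv2.imread("pics/top0.png")
a=cv2.resize(im[155:215,212:292],None,fx=5,fy=5,interpolation=cv2.INTER_CUBIC)
b=cv2.resize(im[218:298,365:420],None,fx=7,fy=7,interpolation=cv2.INTER_CUBIC)
c=np.zeros((560,785,3),np.uint8);c[:300,:400]=a;c[:560,400:785]=b
cv2.imwrite("pics/crop0.png",c)
E
```

```text
(no output)
```

View pics/crop0.png

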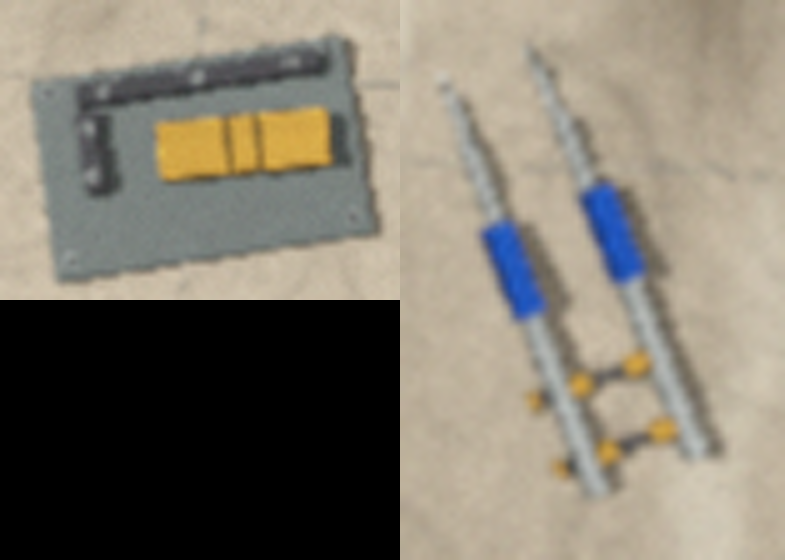

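The crop shows the plate corners, the blank at about (157..331, 107..181) lying roughly 4 cm right of the end stop and 1 cm off the fence. It also shows both blue grips and the points.

Run:
```python
from h import *
np.set_printoptions(precision=4,suppress=True)
f=lambda p,z:np.array([px2w("top",212+x/5-.4,155+y/5-.4,z)[:2] for x,y in p])
g=lambda p,z:np.array([px2w("top",365+(x-400)/7-.43,218+y/7-.43,z)[:2] for x,y in p])
def rep(n,c):
    print(n,c.mean(0),"w",np.linalg.norm(c[1]-c[0]),np.linalg.norm(c[2]-c[3]),"h",np.linalg.norm(c[3]-c[0]),np.linalg.norm(c[2]-c[1]))
    d=(c[0]-c[1])+(c[3]-c[2]); print("  y-dir angle-90:",np.arctan2(d[1],d[0])-np.pi/2)
    return c.mean(0),np.arctan2(d[1],d[0])-np.pi/2
F,a=rep("fix",f([(33,80),(347,38),(378,235),(58,280)],.008))
rep("blank",f([(157,122),(327,107),(331,165),(165,181)],.022))
R=np.array([[np.cos(a),-np.sin(a)],[np.sin(a),np.cos(a)]])
print("seat",F+R@[.02,.005])
# stop checks (tops z=.018): fence near-left/near-right, end-stop right edge
for p in f([(80,108),(327,72),(108,120),(112,190)],.018): print("stop in fix",R.T@(p-F))
L,_=rep("gl",g([(483,230),(512,222),(545,312),(516,320)],.02)); Rr,_=rep("gr",g([(583,192),(610,183),(643,275),(617,283)],.02))
print("grips",(L+Rr)/2,"sep",np.linalg.norm(L-Rr)); d=L-Rr; print("tw yaw",np.arctan2(d[1],d[0])-np.pi/2)
t=g([(447,85),(531,45)],.003);print("tips",t,np.linalg.norm(t[0]-t[1])); d=t.mean(0)-(L+Rr)/2; print("yaw2",np.arctan2(d[1],d[0]),np.linalg.norm(d))
```

```text
fix [0.6336 0.1093] w 0.16895883085631708 0.1698353031237209 h 0.10929273631000151 0.10893540957852549
  y-dir angle-90: 0.1627859117804431
blank [0.6386 0.0865] w 0.08968534482852342 0.08725411570145997 h 0.03202778189318089 0.03135231351316065
  y-dir angle-90: 0.11744565736941448
seat [0.6525 0.1175]
stop in fix [0.0334 0.0608]
stop in fix [ 0.0348 -0.0709]
stop in fix [0.0249 0.0469]
stop in fix [-0.0128  0.0492]
gl [ 0.4537 -0.2304] w 0.011253851393185327 0.011205118994029872 h 0.03494269096562493 0.03496328621947916
  y-dir angle-90: 0.2830451816480921
gr [ 0.4682 -0.2674] w 0.010716246271056861 0.010191866619874587 h 0.03551385360209015 0.03576389409789785
  y-dir angle-90: 0.323544250691044
grips [ 0.461  -0.2489] sep 0.03980589528805875
tw yaw 0.3751560377136951
tips [[ 0.5239 -0.2085]
 [ 0.5398 -0.2405]] 0.03579733550002089
yaw2 0.33111722592207227 0.07497169123229991
```

```bash
D="-.034 -.0225 0 0 0 0"
python3 drive.py '-.034 -.0225 0 0 0 0;-.034 -.0225 0 0 0 0;-.034 -.0225 0 0 0 0;-.034 -.0225 0 0 0 0;-.034 -.0225 0 0 0 0' 0
python3 drive.py '-.034 -.0225 0 0 0 0;-.034 -.0225 0 0 0 0;-.034 -.0225 0 0 0 0;-.034 -.0225 0 0 0 0;-.034 -.0225 0 0 0 0'
python3 drive.py '-.034 -.0225 0 0 0 0;-.034 -.0225 0 0 0 0;-.034 -.0225 0 0 0 0;-.034 -.0225 0 0 0 0;-.034 -.0225 0 0 0 0'
python3 drive.py '0 0 0 0 0 .125;0 0 0 0 0 .125;0 0 0 0 0 .125;0 0 0 0 0 .125;0 0 0 0 0 .125'
python3 drive.py '0 0 0 0 0 .125;0 0 0 0 0 .125;0 0 0 0 0 .125;0 0 0 0 0 .125;0 0 0 0 0 .125'
python3 drive.py '0 0 0 0 0 .125;0 0 0 0 0 .125;0 0 0 0 0 .125;0 0 0 0 0 .125;0 0 0 0 0 .125'
python3 drive.py '0 0 0 0 0 .125;0 0 0 0 0 .125;0 0 0 0 0 .125;0 0 0 0 0 .125;0 0 0 0 0 .125'
python3 drive.py '0 0 0 0 0 .086;0 0 0 0 0 0'
python3 -c "
from h import *
o=sensors.get_obs();print(o['q'],totool(np.array([.6008,.0806,.1])-o['tool_pos'],o))
cv2.imwrite('pics/w1.png',optics.grab_frame('wrist')[:,:,::-1])"
```

```text
clock: 0.52
tool_pos: [0.3634, 0.4295, 0.2143]
eef_rot: [-3.141, -0.0, 2.749]
force: [1.3, -0.7, 0.4]
grip_width: 0.0606
grip_force: 0.0
clock: 0.93
tool_pos: [0.4774, 0.2605, 0.2145]
eef_rot: [-3.141, -0.0, 2.749]
force: [1.4, 0.5, -0.2]
grip_width: 0.0271
grip_force: 0.0
clock: 1.35
tool_pos: [0.5913, 0.0916, 0.2144]
eef_rot: [-3.141, -0.0, 2.749]
force: [-0.0, -0.3, 0.9]
grip_width: 0.0005
grip_force: 0.0
clock: 1.77
tool_pos: [0.5905, 0.0932, 0.2141]
eef_rot: [-3.141, -0.0, 2.117]
force: [-0.1, -0.3, -0.3]
grip_width: 0.0003
grip_force: 0.0
clock: 2.18
tool_pos: [0.5904, 0.0934, 0.2141]
eef_rot: [-3.141, 0.0, 1.493]
force: [-0.2, 0.3, 0.4]
grip_width: 0.0
grip_force: 0.0
clock: 2.6
tool_pos: [0.5905, 0.0935, 0.2142]
eef_rot: [-3.141, 0.001, 0.868]
force: [-0.1, -0.0, 0.1]
grip_width: 0.0004
grip_force: 0.0
clock: 3.02
tool_pos: [0.5905, 0.0935, 0.2142]
eef_rot: [-3.142, 0.001, 0.243]
force: [-0.1, 0.6, -0.3]
grip_width: 0.0003
grip_force: 0.0
clock: 3.18
tool_pos: [0.5905, 0.0935, 0.2141]
eef_rot: [3.141, 0.001, 0.161]
force: [-0.4, 0.7, -0.3]
grip_width: 0.0009
grip_force: 0.0
[-0.79727833  0.4556836   0.77882182  1.77460298 -0.36122152  1.06117
 -1.29958014] [0.00824412 0.0143738  0.1141124 ]
```

View pics/w1.png

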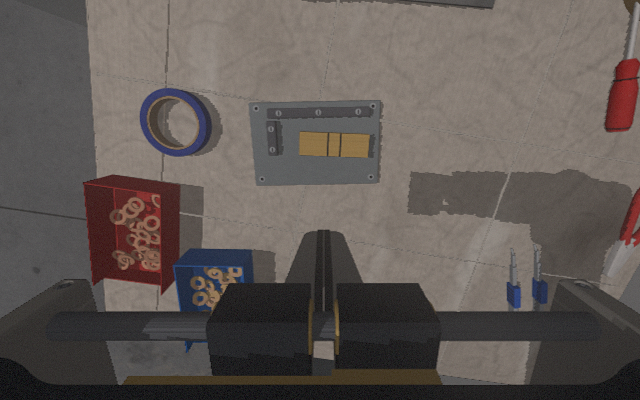

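The wrist view shows the plate corners at (249,102), (381,100), (381,184) and (257,186), and the blank's top spanning (299,132) to (369,158). I'll cross-check the poses from here.

Run:
```python
from h import *
np.set_printoptions(precision=4,suppress=True)
o=sensors.get_obs()
f=lambda P,z:np.array([px2w("wrist",u,v,z,o)[:2] for u,v in P])
for P,z in(([(249,102),(381,100),(381,184),(257,186)],.008),([(300,132),(369,134),(369,158),(299,156)],.022)):
    c=f(P,z);d=c[0]-c[1]+c[3]-c[2];print(c,c.mean(0),np.arctan2(d[1],d[0])-np.pi/2)
# predicted from top
F=np.array([.6336,.1093]);a=.163;R=np.array([[np.cos(a),-np.sin(a)],[np.sin(a),np.cos(a)]])
for p in[(.055,.085),(.055,-.085),(-.055,-.085),(-.055,.085)]: print(w2px("wrist",[*(F+R@p),.008],o))
```

```text
[[0.6707 0.2046]
 [0.7008 0.0385]
 [0.593  0.0137]
 [0.5618 0.1839]] [0.6316 0.1102] 0.1805187375837618
[[0.6454 0.134 ]
 [0.6574 0.047 ]
 [0.6274 0.0405]
 [0.615  0.131 ]] [0.6363 0.0882] 0.13667285387840722
[251.1803  99.5364]
[384.3067  99.8636]
[379.0482 183.6104]
[256.9927 183.3946]
```

```bash
python3 drive.py '.006 .0144 .03 0 0 -.009;0 0 .04 0 0 0;0 0 .04 0 0 0;0 0 .04 0 0 0;0 0 .03 0 0 0'
python3 drive.py '0 0 .019 0 0 0;0 0 0 0 0 0'
python3 drive.py '.008 0 0 0 0 0;.006 0 0 0 0 0;.006 0 0 0 0 0;.006 0 0 0 0 0;0 0 0 0 0 0'
```

```text
clock: 3.65
tool_pos: [0.5974, 0.0802, 0.0314]
eef_rot: [-3.141, 0.003, 0.175]
force: [0.4, 0.6, 0.9]
grip_width: 0.0004
grip_force: 0.0
clock: 3.82
tool_pos: [0.5956, 0.0799, 0.0112]
eef_rot: [3.142, 0.008, 0.174]
force: [-0.7, 0.5, 0.2]
grip_width: 0.0003
grip_force: 0.0
clock: 4.23
tool_pos: [0.6271, 0.0853, 0.0171]
eef_rot: [3.142, -0.004, 0.173]
force: [-0.5, 0.3, 0.6]
grip_width: 0.0002
grip_force: 0.0
```

```bash
python3 drive.py '0 0 .002 0 0 0;.003 0 0 0 0 0;0 0 0 0 0 0'
python3 drive.py '.003 0 0 0 0 0;0 0 0 0 0 0;0 0 0 0 0 0'
python3 -c "
from h import *
o=sensors.get_obs();print(o['tool_pos'],o['force'])
cv2.imwrite('pics/w2.png',optics.grab_frame('wrist')[:,:,::-1][120:400,160:520])"
```

```text
clock: 4.48
tool_pos: [0.6279, 0.0854, 0.0137]
eef_rot: [-3.142, -0.0, 0.172]
force: [0.9, 0.2, -0.3]
grip_width: 0.0003
grip_force: 0.0
clock: 4.73
tool_pos: [0.6308, 0.0857, 0.0136]
eef_rot: [3.141, -0.0, 0.172]
force: [0.2, -0.5, 0.7]
grip_width: 0.0008
grip_force: 0.0
[0.63078067 0.08568933 0.01361523] [ 0.20364033 -0.46779131  0.73092307]
```

View pics/w2.png

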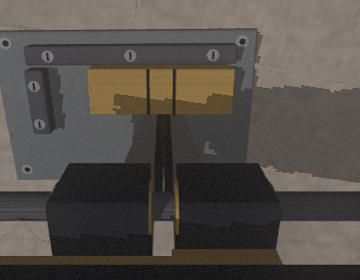

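The blank's far edge is at row 66 of the crop, close to the fence face at row 65. I'll press on until the force shows contact.

```bash
python3 drive.py '.002 0 0 0 0 0;0 0 0 0 0 0'
python3 drive.py '.002 0 0 0 0 0;0 0 0 0 0 0'
python3 drive.py '.002 0 0 0 0 0;0 0 0 0 0 0'
```

```text
clock: 4.95
tool_pos: [0.6324, 0.086, 0.0135]
eef_rot: [-3.142, 0.001, 0.172]
force: [-1.2, 0.4, 1.8]
grip_width: 0.0004
grip_force: 0.6
clock: 5.12
tool_pos: [0.6325, 0.086, 0.0133]
eef_rot: [-3.141, 0.005, 0.172]
force: [-6.0, -1.0, 4.9]
grip_width: 0.0007
grip_force: 3.2
clock: 5.28
tool_pos: [0.6326, 0.086, 0.0131]
eef_rot: [-3.14, 0.009, 0.172]
force: [-10.8, -1.5, 8.2]
grip_width: 0.0006
grip_force: 5.5
```

```bash
python3 drive.py '-.014 0 0 0 0 0;0 0 -.035 0 0 0;0 .04 0 0 0 0;.02 .035 0 0 0 0;.017 0 0 0 0 0'
python3 drive.py '0 0 0 0 0 0'
python3 -c "
from h import *
o=sensors.get_obs();a=.172;R=np.array([[np.cos(a),-np.sin(a)],[np.sin(a),np.cos(a)]]);print(R.T@(o['tool_pos'][:2]-[.633,.1097]))"
```

```text
clock: 5.7
tool_pos: [0.6739, 0.0071, 0.0508]
eef_rot: [3.135, -0.003, 0.162]
force: [-0.6, -0.6, 0.2]
grip_width: 0.0007
grip_force: 0.0
clock: 5.78
tool_pos: [0.6757, 0.0139, 0.0497]
eef_rot: [3.139, -0.005, 0.169]
force: [0.4, 0.8, 0.8]
grip_width: 0.0007
grip_force: 0.0
[ 0.02564561 -0.10165903]
```

```bash
python3 drive.py '-.0065 0 .02 0 0 0;0 0 .0155 0 0 0;0 0 0 0 0 0'
python3 drive.py '0 -.01 0 0 0 0;0 -.008 0 0 0 0;0 -.007 0 0 0 0;0 -.007 0 0 0 0;0 0 0 0 0 0'
python3 drive.py '0 -.004 0 0 0 0;0 -.003 0 0 0 0;0 0 0 0 0 0'
python3 -c "
from h import *
o=sensors.get_obs();a=.172;R=np.array([[np.cos(a),-np.sin(a)],[np.sin(a),np.cos(a)]]);print(R.T@(o['tool_pos'][:2]-[.633,.1097]),o['tool_pos'],o['force'])"
```

```text
clock: 6.03
tool_pos: [0.6623, 0.0167, 0.0094]
eef_rot: [-3.14, 0.006, 0.172]
force: [-1.0, -0.3, -1.0]
grip_width: 0.0002
grip_force: 0.0
clock: 6.45
tool_pos: [0.6603, 0.0503, 0.0136]
eef_rot: [-3.14, -0.001, 0.175]
force: [0.1, 0.6, -0.3]
grip_width: 0.0005
grip_force: 0.0
clock: 6.7
tool_pos: [0.6592, 0.0545, 0.0135]
eef_rot: [3.142, -0.001, 0.172]
force: [0.8, 0.0, 0.7]
grip_width: 0.0004
grip_force: 0.0
[ 0.01634668 -0.05888054] [0.65918307 0.05448607 0.01349252] [0.75510244 0.01498312 0.67836511]
```

```bash
python3 drive.py '0 -.002 0 0 0 0;0 0 0 0 0 0'
python3 drive.py '0 -.002 0 0 0 0;0 0 0 0 0 0'
python3 drive.py '0 -.002 0 0 0 0;0 0 0 0 0 0'
python3 -c "
from h import *
o=sensors.get_obs();a=.172;R=np.array([[np.cos(a),-np.sin(a)],[np.sin(a),np.cos(a)]]);print(R.T@(o['tool_pos'][:2]-[.633,.1097]),o['tool_pos'],o['force'])"
```

```text
clock: 6.87
tool_pos: [0.6587, 0.0558, 0.0133]
eef_rot: [3.141, -0.0, 0.171]
force: [0.0, -0.9, 0.6]
grip_width: 0.0005
grip_force: 0.4
clock: 7.03
tool_pos: [0.6583, 0.0579, 0.0131]
eef_rot: [3.142, -0.0, 0.172]
force: [-0.3, -1.1, 1.4]
grip_width: 0.0
grip_force: 0.8
clock: 7.2
tool_pos: [0.6578, 0.0602, 0.0131]
eef_rot: [-3.141, -0.0, 0.172]
force: [0.3, -2.1, 1.8]
grip_width: 0.0002
grip_force: 0.8
[ 0.01600287 -0.05297649] [0.65783383 0.06024415 0.01309806] [ 0.32384624 -2.13129913  1.81743334]
```

```bash
python3 drive.py '0 -.002 0 0 0 0;0 0 0 0 0 0'
python3 drive.py '0 -.002 0 0 0 0;0 0 0 0 0 0'
python3 -c "
from h import *
o=sensors.get_obs();print(o['force'])
cv2.imwrite('pics/w3.png',optics.grab_frame('wrist')[:,:,::-1][100:400,160:560])"
```

```text
clock: 7.37
tool_pos: [0.6576, 0.0615, 0.0131]
eef_rot: [3.141, -0.0, 0.172]
force: [1.5, -3.7, 0.7]
grip_width: 0.0003
grip_force: 1.4
clock: 7.53
tool_pos: [0.6576, 0.0616, 0.0132]
eef_rot: [3.138, -0.001, 0.171]
force: [0.9, -5.8, -0.5]
grip_width: 0.0006
grip_force: 2.9
[ 0.93071551 -5.77505401 -0.48079652]
```

View pics/w3.png

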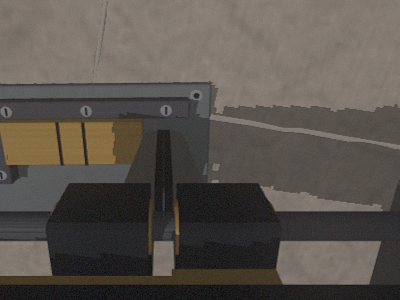

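```bash
python3 drive.py '0 .012 0 0 0 0;0 .004 -.034 0 0 0;-.036 0 0 0 0 0;-.01 -.03 0 0 0 0;0 -.03 0 0 0 0'
python3 drive.py '0 0 0 0 0 0;0 0 .02 0 0 0;0 0 .013 0 0 0;0 0 0 0 0 0'
python3 -c "
from h import *
o=sensors.get_obs();a=.172;R=np.array([[np.cos(a),-np.sin(a)],[np.sin(a),np.cos(a)]]);print(R.T@(o['tool_pos'][:2]-[.633,.1097]),o['tool_pos'],o['force'])"
```

```text
clock: 8.0
tool_pos: [0.6019, 0.0971, 0.0475]
eef_rot: [-3.14, 0.002, 0.165]
force: [0.9, 1.5, -0.6]
grip_width: 0.0002
grip_force: 0.0
clock: 8.33
tool_pos: [0.602, 0.0996, 0.0113]
eef_rot: [-3.141, 0.005, 0.172]
force: [-0.5, -0.3, -1.4]
grip_width: 0.0006
grip_force: 0.0
[-0.03223394 -0.00464451] [0.60203662 0.09960708 0.011285  ] [-0.46837004 -0.25725134 -1.43391784]
```

```bash
python3 drive.py '.012 0 0 0 0 0;.008 0 0 0 0 0;.005 0 0 0 0 0;0 0 0 0 0 0'
python3 drive.py '.002 0 0 0 0 0;.002 0 0 0 0 0;0 0 0 0 0 0'
python3 drive.py '.002 0 0 0 0 0;0 0 0 0 0 0'
python3 -c "
from h import *
o=sensors.get_obs();a=.172;R=np.array([[np.cos(a),-np.sin(a)],[np.sin(a),np.cos(a)]]);print(R.T@(o['tool_pos'][:2]-[.633,.1097]),o['tool_pos'],o['force'])"
```

```text
clock: 8.67
tool_pos: [0.6292, 0.1031, 0.0141]
eef_rot: [3.141, 0.001, 0.171]
force: [-1.6, -1.0, 0.7]
grip_width: 0.0005
grip_force: 0.5
clock: 8.92
tool_pos: [0.6294, 0.1032, 0.0138]
eef_rot: [-3.141, 0.008, 0.171]
force: [-10.7, -2.2, 7.9]
grip_width: 0.0009
grip_force: 4.9
clock: 9.08
tool_pos: [0.6295, 0.1032, 0.0137]
eef_rot: [-3.14, 0.012, 0.171]
force: [-13.8, -3.1, 11.2]
grip_width: 0.0002
grip_force: 7.3
[-0.00456911 -0.00575739] [0.62948371 0.10324554 0.01369303] [-13.76522472  -3.09164996  11.15821038]
```

```bash
python3 drive.py '-.016 0 0 0 0 0;-.02 0 -.03 0 0 0;0 0 -.04 0 0 0;0 0 -.04 0 0 0;0 0 0 0 0 0' .075
python3 -c "
from h import *
o=sensors.get_obs();np.save('o4.npy',o,allow_pickle=True);print(o['tool_pos'],o['eef_rot'])
im=optics.grab_frame('wrist')[:,:,::-1]
cv2.imwrite('pics/w4.png',cv2.resize(im[70:230,220:420],None,fx=4,fy=3.75,interpolation=cv2.INTER_CUBIC))"
```

```text
clock: 9.5
tool_pos: [0.6043, 0.0985, 0.1317]
eef_rot: [-3.14, -0.013, 0.171]
force: [1.7, -0.8, 0.9]
grip_width: 0.0318
grip_force: 0.0
[0.60433832 0.09846409 0.13172172] [-3.14026146 -0.01313586  0.17066529]
```

View pics/w4.png

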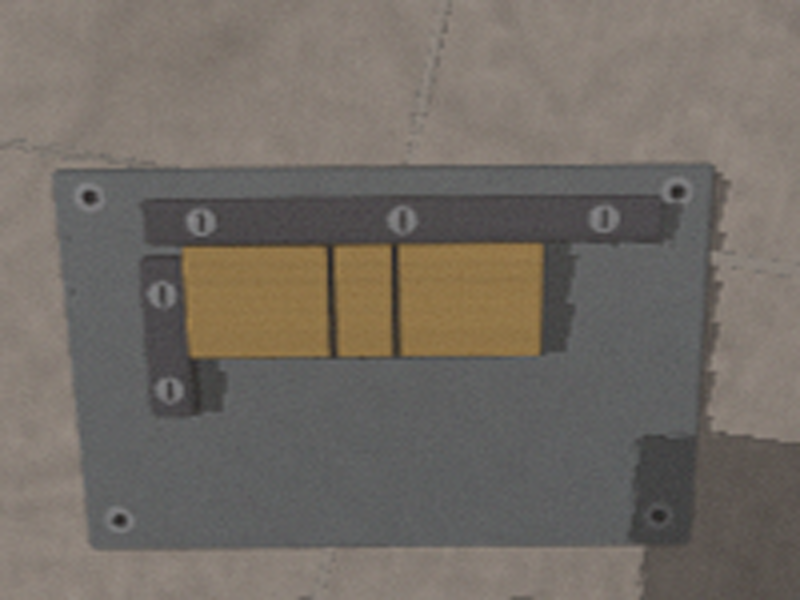

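The blank is flush with the fence and the end stop. The lines run at crop columns 331–333 and 394–397, rows 245–356. Next I move to the tweezers.

```bash
python3 - <<'E'
from h import *
o=np.load('o4.npy',allow_pickle=True).item()
for x,y in[(331,246),(333,356),(394,244),(397,355),(185,249),(541,243),(541,355),(190,357)]: print(px2w("wrist",220+x/4-.375,70+y/3.75-.37,.022,o).round(4))
E
python3 drive.py '-.02 .0318 0 0 0 0;-.02 .0318 0 0 0 0;-.02 .0318 0 0 0 0;-.02 .0318 0 0 0 0;-.02 .0318 0 0 0 0'
python3 drive.py '-.02 .0318 0 0 0 0;-.02 .0318 0 0 0 0;-.02 .0318 0 0 0 0;-.02 .0318 0 0 0 0;-.02 .0318 0 0 0 0'
python3 drive.py '0 0 0 0 0 -.08;0 0 0 0 0 -.08;0 0 0 0 0 0;0 0 0 0 0 0'
python3 -c "
from h import *
o=sensors.get_obs();np.save('o5.npy',o,allow_pickle=True);print(o['q'],o['tool_pos'],o['eef_rot'])
im=optics.grab_frame('wrist')[:,:,::-1]
cv2.imwrite('pics/w5f.png',im)
cv2.imwrite('pics/w5.png',cv2.resize(im[60:320,180:460],None,fx=2.5,fy=2.3,interpolation=cv2.INTER_CUBIC))"
```

```text
[0.6637 0.1313 0.022 ]
[0.635  0.1265 0.022 ]
[0.6668 0.1161 0.022 ]
[0.638  0.1105 0.022 ]
[0.6568 0.1668 0.022 ]
[0.6733 0.0804 0.022 ]
[0.6442 0.0744 0.022 ]
[0.6285 0.1623 0.022 ]
clock: 9.97
tool_pos: [0.5268, -0.0764, 0.1233]
eef_rot: [-3.141, 0.001, 0.172]
force: [-0.0, -0.2, 0.6]
grip_width: 0.069
grip_force: 0.0
clock: 10.38
tool_pos: [0.4555, -0.2502, 0.1234]
eef_rot: [-3.141, 0.0, 0.172]
force: [0.9, -0.3, 0.2]
grip_width: 0.0751
grip_force: 0.0
clock: 10.72
tool_pos: [0.4564, -0.2488, 0.1235]
eef_rot: [-3.141, 0.0, 0.329]
force: [-0.2, 0.1, -0.5]
grip_width: 0.075
grip_force: 0.0
[-0.15018074  0.44015692  0.73066319  2.03292033 -0.40235146  0.81358305
 -0.42583705] [ 0.45642515 -0.24877537  0.12353448] [-3.14095804e+00  2.25355022e-04  3.29324734e-01]
```

View pics/w5.png

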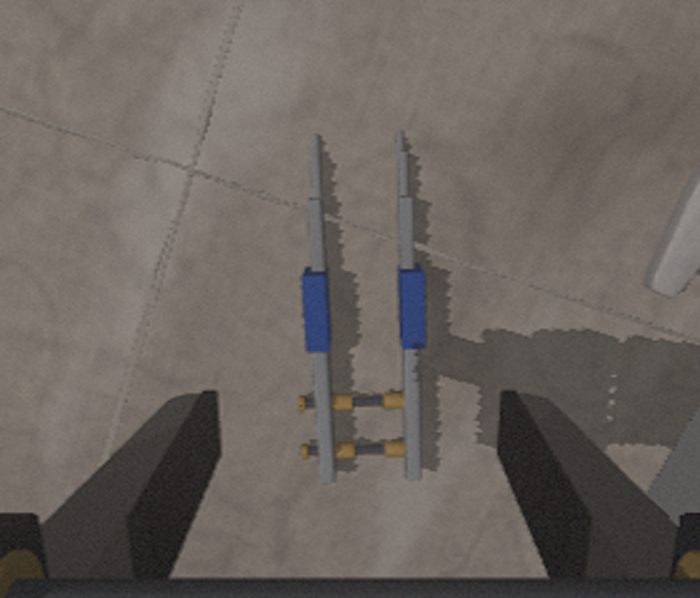

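The grips' outer edges are at crop columns 303–306 and 425–427, rows 268–352. The points are at (317,135) and (401,131), and the tails at (327,480) and (414,478).

Run:
```python
from h import *
o=np.load('o5.npy',allow_pickle=True).item()
R=Ro.from_euler("xyz",o["eef_rot"]).as_matrix()
f=lambda x,y,z:(R.T@(px2w("wrist",180+x/2.5-.3,60+y/2.3-.3,z,o)-o["tool_pos"])).round(4)[:2]
for n,x,y,z in[("GLf",304,272,.02),("GLn",307,352,.02),("GRf",424,268,.02),("GRn",427,347,.02),("GLfi",327,270,.02),("GRfi",400,270,.02),("tl",317,135,.003),("tr",401,131,.003),("tail l",327,480,.011),("tail r",414,478,.011)]: print(n,f(x,y,z))
```

```text
GLf [ 0.0213 -0.0237]
GLn [-0.0159 -0.0233]
GRf [0.0231 0.0246]
GRn [-0.0134  0.0269]
GLfi [ 0.0222 -0.0144]
GRfi [0.0222 0.0149]
tl [ 0.0787 -0.0185]
tr [0.0804 0.0153]
tail l [-0.0872 -0.0162]
tail r [-0.086   0.0238]
```

```bash
python3 drive.py '.0038 .0011 0 0 0 -.035;0 0 .035 0 0 0;0 0 .035 0 0 0;0 0 .025 0 0 0;0 0 .012 0 0 0' .075
python3 drive.py '0 0 0 0 0 0;0 0 .006 0 0 0;0 0 0 0 0 0;0 0 0 0 0 0'
python3 -c "
from h import *
o=sensors.get_obs();p=np.load('o5.npy',allow_pickle=True).item()
R=Ro.from_euler('xyz',p['eef_rot']).as_matrix();print(R.T@(o['tool_pos']-p['tool_pos']),o['tool_pos'],o['eef_rot'])"
```

```text
clock: 11.18
tool_pos: [0.459, -0.247, 0.0139]
eef_rot: [-3.138, 0.004, 0.367]
force: [-0.4, -0.5, 0.0]
grip_width: 0.0752
grip_force: 0.0
clock: 11.52
tool_pos: [0.4615, -0.2491, 0.0121]
eef_rot: [3.14, -0.002, 0.367]
force: [-0.3, -0.5, 0.6]
grip_width: 0.075
grip_force: 0.0
[0.00476691 0.0020271  0.11139048] [ 0.46154484 -0.24909312  0.01214166] [ 3.14025480e+00 -1.53640899e-03  3.66637988e-01]
```

```bash
python3 drive.py '-.001 -.001 .004 0 0 0;0 0 .0035 0 0 0;0 0 0 0 0 0;0 0 0 0 0 0'
python3 drive.py '0 0 0 0 0 0;0 0 0 0 0 0;0 0 0 0 0 0;0 0 0 0 0 0;0 0 0 0 0 0' .032
python3 drive.py '0 0 0 0 0 0;0 0 0 0 0 0;0 0 0 0 0 0'
```

```text
clock: 11.85
tool_pos: [0.4594, -0.2481, 0.0037]
eef_rot: [-3.142, -0.0, 0.367]
force: [0.4, -0.4, 0.2]
grip_width: 0.0749
grip_force: 0.0
clock: 12.27
tool_pos: [0.4595, -0.2482, 0.0037]
eef_rot: [3.141, -0.0, 0.367]
force: [0.1, -0.2, 1.0]
grip_width: 0.0438
grip_force: 4.5
clock: 12.52
tool_pos: [0.4595, -0.2483, 0.0037]
eef_rot: [3.141, -0.0, 0.367]
force: [-0.8, -0.6, 1.6]
grip_width: 0.0318
grip_force: 8.0
```

```bash
python3 drive.py '0 0 -.01 0 0 0;0 0 -.02 0 0 0;0 0 -.03 0 0 0;0 0 -.03 0 0 0;0 0 0 0 0 0'
python3 drive.py '0 0 0 0 0 .1;0 0 0 0 0 .095;0 0 0 0 0 0;0 0 0 0 0 0'
python3 -c "
from h import *
o=sensors.get_obs();np.save('o6.npy',o,allow_pickle=True);print(o['tool_pos'],o['eef_rot'])
im=optics.grab_frame('wrist')[:,:,::-1]
cv2.imwrite('pics/w6.png',cv2.resize(im[100:350,220:420],None,fx=3.2,fy=2.4,interpolation=cv2.INTER_CUBIC))"
```

```text
clock: 12.93
tool_pos: [0.4619, -0.25, 0.0985]
eef_rot: [3.137, -0.006, 0.366]
force: [1.0, -0.1, -1.7]
grip_width: 0.0323
grip_force: 7.5
clock: 13.27
tool_pos: [0.459, -0.2478, 0.0933]
eef_rot: [-3.141, 0.001, 0.175]
force: [0.5, 0.6, -1.4]
grip_width: 0.0322
grip_force: 7.5
[ 0.45904363 -0.24780731  0.09334756] [-3.14130088e+00  7.49616757e-04  1.74674671e-01]
```

View pics/w6.png

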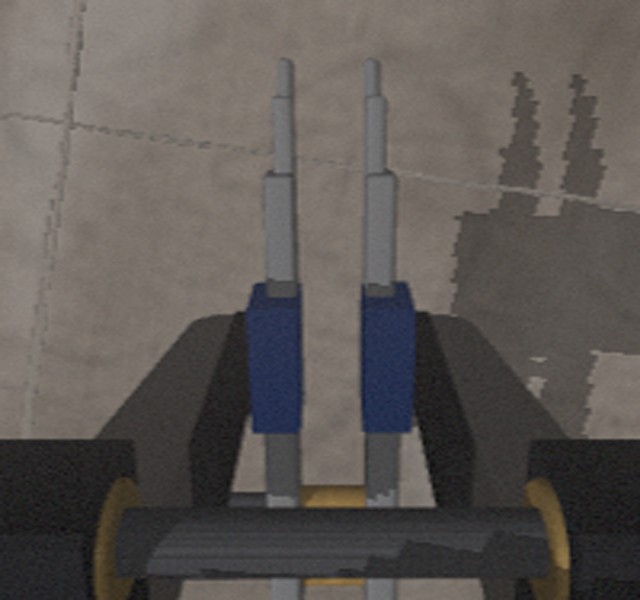

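The tweezers are held straight and squeezed, with the points at crop (286,60) and (372,60). Next I compute the points in the tool frame and the target.

Run:
```python
from h import *
o=np.load('o6.npy',allow_pickle=True).item();z=o["tool_pos"][2]-.0007
R=Ro.from_euler("xyz",o["eef_rot"]).as_matrix()
t=[R.T@(px2w("wrist",220+x/3.2-.34,100+60/2.4-.3,z,o)-o["tool_pos"]) for x in(286,372)]
print(np.round(t,4),np.linalg.norm(t[0]-t[1]))
m=(t[0]+t[1])/2
tgt=np.array([.6509,.1211,0])-R@[m[0],m[1],0]
print(tgt, R.T@(tgt-o["tool_pos"]))
```

```text
[[ 0.0764 -0.0102  0.0006]
 [ 0.0764  0.0058  0.0006]] 0.015996616054438445
[5.76041426e-01 1.05683777e-01 5.66359229e-05] [ 0.17671977 -0.32775207  0.09325411]
```

```bash
python3 drive.py '.008 -.015 0 0 0 0;.0147 -.0273 0 0 0 0;.0147 -.0273 0 0 0 0;.0147 -.0273 0 0 0 0;.0147 -.0273 0 0 0 0'
python3 drive.py '.0147 -.0273 0 0 0 0;.0147 -.0273 0 0 0 0;.0147 -.0273 0 0 0 0;.0147 -.0273 0 0 0 0;.0147 -.0273 0 0 0 0'
python3 drive.py '.0147 -.0273 0 0 0 0;.0147 -.0273 0 0 0 0;.007 -.0124 0 0 0 0;0 0 0 0 0 0;0 0 0 0 0 0'
python3 drive.py '0 0 .012 0 0 0;0 0 .012 0 0 0;0 0 .008 0 0 0;0 0 0 0 0 0;0 0 0 0 0 0'
python3 -c "
from h import *
o=sensors.get_obs();np.save('o7.npy',o,allow_pickle=True);print(totool(np.array([.57604,.10568,.0355])-o['tool_pos'],o))
im=optics.grab_frame('wrist')[:,:,::-1]
cv2.imwrite('pics/w7.png',cv2.resize(im[80:230,220:420],None,fx=4,fy=4,interpolation=cv2.INTER_CUBIC))"
```

```text
clock: 13.73
tool_pos: [0.504, -0.1132, 0.0934]
eef_rot: [-3.141, 0.0, 0.173]
force: [-0.0, 0.1, -0.4]
grip_width: 0.0319
grip_force: 7.5
clock: 14.15
tool_pos: [0.5531, 0.0341, 0.0934]
eef_rot: [-3.141, 0.0, 0.174]
force: [1.0, -1.0, -2.0]
grip_width: 0.0321
grip_force: 7.5
clock: 14.57
tool_pos: [0.5771, 0.1045, 0.0932]
eef_rot: [3.141, 0.001, 0.174]
force: [-0.5, -1.0, -1.1]
grip_width: 0.032
grip_force: 7.5
clock: 14.98
tool_pos: [0.5768, 0.1038, 0.0606]
eef_rot: [3.141, 0.002, 0.17]
force: [-0.1, 0.4, -1.3]
grip_width: 0.0321
grip_force: 7.4
[-0.00033213 -0.00201286  0.02513785]
```

View pics/w7.png

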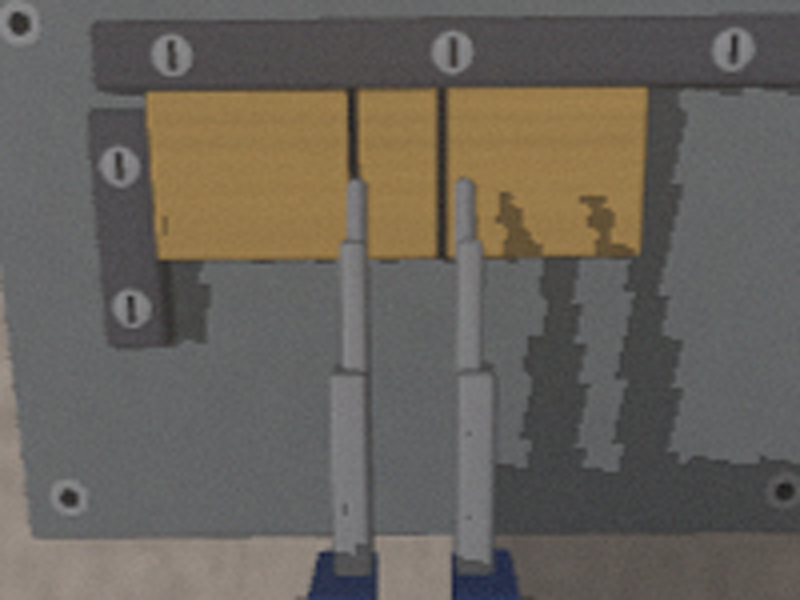

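The points are at (358,182) and (466,182). The lines are at column 352 (row 90) for the left and 442 (rows 90–257) for the right.

Run:
```python
from h import *
o=np.load('o7.npy',allow_pickle=True).item()
f=lambda x,y,z:totool(px2w("wrist",220+x/4-.375,80+y/4-.375,z,o)-o["tool_pos"],o).round(4)
z=o["tool_pos"][2]-.0007
print("tips",f(358,182,z),f(466,182,z))
print("lines",f(352,90,.022),f(442,90,.022),f(442,257,.022),"corners",f(147,92,.022),f(647,88,.022),f(640,256,.022),f(158,258,.022))
```

```text
tips [ 0.0761 -0.0101  0.0005] [0.0762 0.006  0.0006]
lines [ 0.0906 -0.0128  0.0385] [0.0906 0.0032 0.0385] [0.0614 0.0035 0.0385] corners [ 0.0903 -0.0492  0.0384] [0.091  0.0396 0.0385] [0.0616 0.0402 0.0385] [ 0.0612 -0.0492  0.0385]
```

```bash
python3 drive.py '0 -.0026 .008 0 0 0;0 0 .009 0 0 0;0 0 .008 0 0 0;0 0 0 0 0 0;0 0 0 0 0 0'
python3 drive.py '0 0 0 0 0 0;0 0 0 0 0 0;0 0 0 0 0 0'
python3 -c "
from h import *
o=sensors.get_obs();np.save('o8.npy',o,allow_pickle=True);print(o['tool_pos'])
im=optics.grab_frame('wrist')[:,:,::-1]
cv2.imwrite('pics/w8.png',cv2.resize(im[80:230,220:420],None,fx=4,fy=4,interpolation=cv2.INTER_CUBIC))"
```

```text
clock: 15.45
tool_pos: [0.5765, 0.1073, 0.0358]
eef_rot: [3.141, 0.001, 0.172]
force: [-0.2, 0.3, -0.9]
grip_width: 0.0322
grip_force: 7.5
clock: 15.7
tool_pos: [0.5773, 0.1074, 0.037]
eef_rot: [-3.142, -0.001, 0.172]
force: [-0.3, 0.3, -2.0]
grip_width: 0.0323
grip_force: 7.4
[0.5773311  0.10744754 0.03696087]
```

View pics/w8.png

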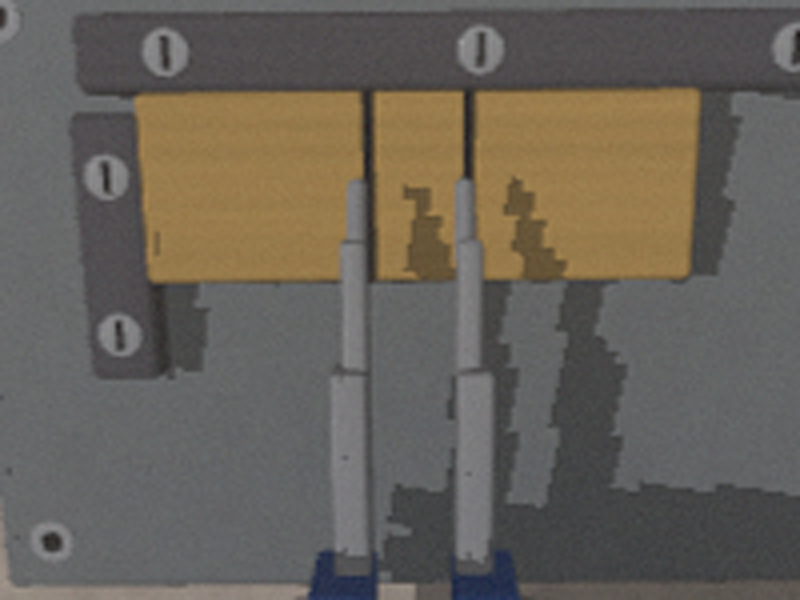

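The points are at (357,182) and (465,182). The lines are at columns 368 and 469 (row 92), with the left one at 371 by row 275.

Run:
```python
from h import *
o=np.load('o8.npy',allow_pickle=True).item()
f=lambda x,y,z:totool(px2w("wrist",220+x/4-.375,80+y/4-.375,z,o)-o["tool_pos"],o).round(4)
z=o["tool_pos"][2]-.0007
print("tips",f(357,182,z),f(465,182,z))
print("lines",f(368,92,.022),f(469,92,.022),f(371.5,277,.022),"corners",f(135,95,.022),f(698,89,.022),f(690,278,.022),f(150,283,.022))
```

```text
tips [ 0.0761 -0.0103  0.0008] [0.0761 0.0058 0.0008]
lines [ 0.0894 -0.009   0.015 ] [0.0894 0.0069 0.015 ] [ 0.0605 -0.0088  0.015 ] corners [ 0.0889 -0.0458  0.015 ] [0.0898 0.043  0.015 ] [0.0603 0.0439 0.015 ] [ 0.0595 -0.0455  0.015 ]
```

```bash
python3 drive.py '0 .0012 .002 0 0 0;0 0 0 0 0 0;0 0 0 0 0 0;0 0 0 0 0 0;0 0 0 0 0 0'
python3 drive.py '0 0 0 0 0 0;0 0 0 0 0 0;0 0 0 0 0 0;0 0 0 0 0 0;0 0 0 0 0 0'
python3 -c "
from h import *
o=sensors.get_obs();p=np.load('o8.npy',allow_pickle=True).item()
d=totool(o['tool_pos']-p['tool_pos'],p);print('moved',d,'tip-line err y',-.00225+d[1]+.0010,abs(o['qvel']).max(),o['force'],o['grip_width'])"
```

```text
clock: 16.17
tool_pos: [0.5772, 0.1063, 0.0346]
eef_rot: [-3.142, -0.0, 0.172]
force: [-0.2, -0.8, -1.7]
grip_width: 0.032
grip_force: 7.4
clock: 16.58
tool_pos: [0.5772, 0.1063, 0.0346]
eef_rot: [3.142, -0.0, 0.172]
force: [-0.7, -1.3, -0.9]
grip_width: 0.0322
grip_force: 7.4
moved [-0.00029159  0.00113019  0.00236534] tip-line err y -0.00011981318345268411 0.0017576839023364331 [-0.73210719 -1.2642237  -0.85854727] 0.032212412777947
```

```bash
python3 -c "
from bench import r, optics, workorder, sensors
print(workorder.sign_off())"
```

```text
the job is handed in; nothing more can be done
None
```

I handed the job in at 16.6 s; no verdict came back. The blank is home against both stops. The tweezers are held level and steady, squeezed to 32.2 mm over the grips (points about 16 mm apart), with each point about 9 mm above its line and within about 0.2 mm of it sideways, by my camera measurements.

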